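Find the latched quadrant key on the ring light control box and release it

ROBOT

A 7-joint arm with a two-finger parallel gripper is mounted at the origin on a cart in front of the work surface, level with it; the furniture and walls round the work are solid. World frame = base frame: x ahead of the robot, y to its left, z up, the work surface at z = 0. Lengths are in m, angles in rad, forces in N, time in s.
With the tool pointing down it reaches from about 0.4 to 0.875 m from the base axis. Payload 19.3 kg.
Tool frame: the origin (TCP) lies midway between the tips of the shut fingers; the grasp point (between the pads) lies bot.pinch_z behind it (bot.pinch_z is the distance from the TCP to the grasp point, in m); z points along the fingers, y is the line along which they close (so a half turn about z gives the same grasp; the last joint's range is limited). The gripper opens to 85 mm and grips with 20 to 120 N. Pads are 22 mm wide; open, the fingers measure 114 mm over their backs; the gripper's body (76 mm by 85 mm) begins 54 mm behind the grasp point. The pads swing forward as they close: fully open they stand 13 mm farther back than shut.
Start: joints at [-1.385, 0.521, -0.036, 1.599, 0.021, 1.021, -0.113], TCP at [0.158, 0.605, 0.231] pointing down, gripper open.
Joint ranges: [-2.91, 2.91], [-0.3, 2.13], [-1.5, 1.42], [0.17, 2.43], [-1.26, 4.41], [0.16, 1.93], [-2.52, 2.52]. Speed limits (rad/s): [1.89, 1.89, 2.39, 2.39, 3.01, 3.01, 3.01].

INTERFACE

Orientations are given as [roll, pitch, yaw] about the fixed x, y, z axes, in that order (R = Rz(yaw) Ry(pitch) Rx(roll)).
In Python, from workcell import readout, grab_frame, camera_info, workorder, bot gives the robot as it stands. The module is installed in compiled form; this text tells all that it offers.
- The arm moves only by the tool drive_tool, never from a script. Its argument "targets" is a list of rows, each an object of numbers: "dx", "dy", "dz": the shift along the tool's x, y, z as a fraction of full scale; "yaw": the turn about the tool's z as a fraction of full scale; "fingers": the closure, from 0 (fully open) to 1 (shut). In form: [{"dx": .., "dy": .., "dz": .., "yaw": .., "fingers": ..}, ...]. A call has 1 to 20 rows; each row shifts and turns the commanded pose from where the row before left it, along the tool's axes as they then stand; what a row does not reach is not made up. Full scale, the value 1, is 0.1 m for a shift and 90 degrees for a turn. A row lasts 1/10 s, in which the tool goes at most 50 mm and 8.59 degrees, less where a joint would pass 70% of its speed; a pose out of reach is approached as far as the arm can. A call with a number of a shift or a turn outside -1 to 1 is refused whole. A call with a gripper value outside its range is refused whole. The fingers move at their own pace and stop on an object; "squeeze" is the grip in N (left out, the last holds). Time passes only in rows, so rows that do not move let the fingers close. It gives the time, the measured TCP pose, the force, the opening and the grip force at its end, in the units of the state.
- readout.observe(): the state, without advancing time (a new reading comes with each control period).
- grab_frame(name): name is "scene" or "top" or "wrist"; returns the picture (480x640x3 uint8, blue, green, red); there is no depth.
- camera_info(name): a dict with "fx", "fy", "cx", "cy" (pixels), "T" (4x4, takes a point from camera to world coordinates); the wrist camera has in their place "hand_eye" (4x4, takes a point from camera to tool coordinates, whose origin is the TCP and whose axes are the flange's). Camera axes: x right, y up, looking along -z (the intrinsics and any distortion apply to the point x, -y, -z); pixel columns grow to the right and rows downward; lengths in m; the calibration is good to about 2 mm. A picture is of the moment at which its call begins: read the wrist's pose just before it. camera_info takes no time and is no camera call.
- workorder.job_done(): hands the job in; it is judged then, once.
The state is a dict: "clock": time; "qpos": joint angles; "qd": joint speeds; "joint_efforts": joint torques, N m; "position": TCP position; "tool_rot": TCP orientation; "force": force on the tool from outside, world axes, zero at the start; "moment": the same for the moment, N m; "grip_width": finger opening in m; "finger_force": force on a finger pad.
Only numpy, scipy, OpenCV 4.12 (cv2) and the standard library are available. Lean on these libraries where they do the work, as an engineer would, in place of code of your own. Each camera call takes 0.05 s, during which the arm holds its last target. There are 200 camera calls.

TASK

This ring light control box is unplugged, so no lamp shows it, but one of its four identical push-push keys was left latched down, a few millimetres lower than the others, and all four must be out before the ring light goes back on the microscope. With the fingertips only, gripping and lifting nothing, tap all four keys lightly one after the other, from left to right, to feel which one is latched; only then press that key fully home and let go, so that it springs out. Do not push in any of the other three keys beyond a light tap, and leave the things on and around the box where they are.

Things in the scene. Friction and masses are not known exactly. Their poses are not given: they have to be found in the camera images.
- control_box: ring light control box, light grey with a black top plate, 125 (x) x 210 (y) mm, fixed. Origin: centre of its underside; x to its back, y to the left along the keys. Front deck 45 mm high, bezels 47 mm, four keys at x = -22 mm, y = +57, +19, -19, -57 mm; from x = +19 mm back a ridge 58 mm high with a dial (top 73 mm) at its right. Exactly one key, any of them, is latched at the start.
- key_1: Leftmost key seen from the robot (box y = +57 mm). Push-push key, light grey cap 26 x 22 mm (box x, y). Origin: centre of its top face. Top above the table: out 55, latched 51, fully home 47 mm. Sprung, slides straight down: starts at 2.5 N from out, 4.7 N from latched, held home by 8 N. Pressed fully home and let go it changes between latched and out; a shorter press changes nothing.
- key_2: Second key from the left seen from the robot (box y = +19 mm). Push-push key, light grey cap 26 x 22 mm (box x, y). Origin: centre of its top face. Top above the table: out 55, latched 51, fully home 47 mm. Sprung, slides straight down: starts at 2.5 N from out, 4.7 N from latched, held home by 8 N. Pressed fully home and let go it changes between latched and out; a shorter press changes nothing.
- key_3: Third key from the left seen from the robot (box y = -19 mm). Push-push key, light grey cap 26 x 22 mm (box x, y). Origin: centre of its top face. Top above the table: out 55, latched 51, fully home 47 mm. Sprung, slides straight down: starts at 2.5 N from out, 4.7 N from latched, held home by 8 N. Pressed fully home and let go it changes between latched and out; a shorter press changes nothing.
- key_4: Rightmost key seen from the robot (box y = -57 mm). Push-push key, light grey cap 26 x 22 mm (box x, y). Origin: centre of its top face. Top above the table: out 55, latched 51, fully home 47 mm. Sprung, slides straight down: starts at 2.5 N from out, 4.7 N from latched, held home by 8 N. Pressed fully home and let go it changes between latched and out; a shorter press changes nothing.
- microscope: tall fixed microscope, left of the box and between it and the arm's start, 0.43 m high; origin: centre of its foot on the table. It fills from 0.30 m in front of to 0.28 m behind its origin (x) and 0.16 m to either side (y, focus knobs included). Swing the arm round its front, near the base.
- ring_light: loose black LED ring light, 76 mm across, hole 50 mm, 17 mm high, lying on the table to the right of the box; origin: centre of its underside. Leave it alone.
- loupe: loose black eye loupe, 37 mm across and 33 mm high, standing on the table to the left of the box; origin: centre of its underside. Leave it alone.
- green_sample: loose green round mounted sample, 32 mm across and 21 mm high, standing on the ridge of the box behind the keys; origin: centre of its underside. Leave it alone.

How it is judged:
By the outcome, as a careful person would: the job done as asked, in the order asked, and still so for the second after the job is handed in, with the robot touching nothing.
It also fails if it takes over 48 s, if anything falls off the work surface, if the arm or the gripper's body presses on something with over 40 N, if the wrist force passes 120 N, or if a joint passes its speed limit or range.

## Working session

There is one attempt and no reset: what is moved stays moved. The work goes in short steps, Python scripts to look and compute and a tool call to move; the robot and the scene stay as the last step left them, time stands still between calls to the robot, and variables do not carry over. Pictures are saved under pics/ and viewed, at most 10 in all, crops included, and the job is handed in when it is done.

Besides the shell and the picture viewer there is one more tool, called as name(argument=value, ...), one argument or row to a line, values as JSON. drive_tool: Moves the arm, as the interface text tells. Shift numbers are shares of 0.1 m and turn numbers shares of 90 degrees, none past 1 either way. Its arguments: {"type":"object","properties":{"targets":{"type":"array","items":{"type":"object","properties":{"dx":{"type":"number","minimum":-1,"maximum":1},"dy":{"type":"number","minimum":-1,"maximum":1},"dz":{"type":"number","minimum":-1,"maximum":1},"yaw":{"type":"number","minimum":-1,"maximum":1},"fingers":{"type":"number"}}}},"squeeze":{"type":"number"}},"required":["targets"]}

```bash
mkdir -p pics; python3 - <<'E'
from workcell import readout, grab_frame, camera_info, bot
import cv2,json
s=readout.observe();print({k:s[k] for k in('clock','position','tool_rot','force','grip_width')},bot.pinch_z)
for n in('scene','top'):
    cv2.imwrite(f'pics/{n}0.png',grab_frame(n));print(n,camera_info(n))
print(camera_info('wrist'))
E
```

```text
{'clock': 0.0, 'position': array([0.15807969, 0.60431619, 0.23071567]), 'tool_rot': array([-3.14040013e+00,  1.04576197e-04,  2.88581078e+00]), 'force': array([-0.35786834, -0.16830995,  0.40962468]), 'grip_width': 0.08520968480501295} 0.0187
scene {'fx': 529.8253640921827, 'fy': 529.8253640921827, 'cx': 312.18119169908374, 'cy': 239.21101498062785, 'T': array([[ 0.73375162,  0.34539667, -0.58507239,  0.05622993],
       [-0.67918484,  0.39543956, -0.61833284, -0.83645081],
       [ 0.01779067,  0.85107502,  0.5247426 ,  0.56856435],
       [ 0.        ,  0.        ,  0.        ,  1.        ]])}
top {'fx': 479.97310956080895, 'fy': 479.97310956080895, 'cx': 322.67813163208837, 'cy': 237.90017879940083, 'T': array([[ 1.15137582e-03,  9.97779322e-01, -6.65965316e-02,
         5.34975557e-01],
       [-9.99970959e-01,  6.47071663e-04, -7.59360349e-03,
        -2.77480132e-01],
       [-7.53364782e-03,  6.66033407e-02,  9.97751091e-01,
         9.82256325e-01],
       [ 0.00000000e+00,  0.00000000e+00,  0.00000000e+00,
         1.00000000e+00]])}
{'fx': 359.0288519529951, 'fy': 359.0288519529951, 'cx': 322.2305848585868, 'cy': 242.17558498586425, 'hand_eye': array([[-2.66257807e-04,  9.64483240e-01,  2.64143915e-01,
         6.69906969e-02],
       [ 9.99999836e-01,  3.90476634e-04, -4.17766223e-04,
        -7.28735655e-04],
       [-5.06070547e-04,  2.64143761e-01, -9.64483187e-01,
        -1.42900170e-01],
       [ 0.00000000e+00,  0.00000000e+00,  0.00000000e+00,
         1.00000000e+00]])}
```

View pics/top0.png

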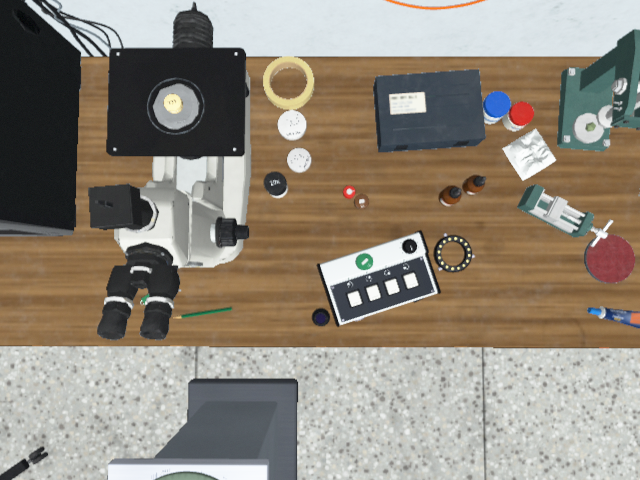

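View pics/scene0.png

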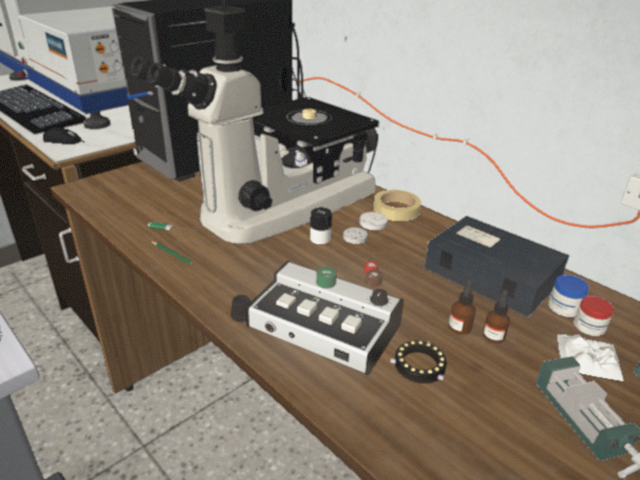

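The top view shows the box turned about +18°, with keys near (355,299), (374,293), (392,287) and (410,281). The loupe is at (320,317), the ring light at (455,253), and the eyepiece ends at (112,328) and (155,328). In the scene view the keys run from (286,300) to (351,323), and the eyepieces are near (138,66) and (158,75).

```bash
cat > h.py <<'E'
import numpy as np,cv2
from workcell import camera_info
def ray(n,uv):
    c=camera_info(n);T=c['T']
    d=T[:3,:3]@np.array([(uv[0]-c['cx'])/c['fx'],-(uv[1]-c['cy'])/c['fy'],-1])
    return T[:3,3],d/np.linalg.norm(d)
def plane(n,uv,z):
    o,d=ray(n,uv);return o+d*(z-o[2])/d[2]
def tri(a,b):
    (o,d),(p,e)=ray('top',a),ray('scene',b)
    s=np.linalg.lstsq(np.c_[d,-e],p-o,rcond=None)[0]
    A,B=o+d*s[0],p+e*s[1];return (A+B)/2,np.linalg.norm(A-B)
E
python3 - <<'E'
from h import *
np.set_printoptions(precision=4,suppress=True)
def keys(f,roi,amin,amax,thr):
    im=cv2.imread(f);x0,y0,x1,y1=roi
    g=im[y0:y1,x0:x1].min(2);m=(g>thr).astype('uint8')
    n,l,st,c=cv2.connectedComponentsWithStats(m,connectivity=4)
    o=[]
    for i in range(1,n):
        if amin<st[i,4]<amax:
            r=cv2.minAreaRect(np.argwhere(l==i)[:,::-1].astype('float32'));o.append((c[i]+[x0,y0],r[0][0]+x0,r[0][1]+y0,st[i,4]))
    return sorted(o,key=lambda t:t[0][0])
for thr in(150,190,):
  T=keys('pics/top0.png',(340,265,425,312),60,300,thr);S=keys('pics/scene0.png',(265,285,370,340),40,500,thr)
  for t in T:print(thr,'top',t[0],t[3],plane('top',t[0],.055))
  for t in S:print(thr,'sc',t[0],t[3],plane('scene',t[0],.055))
  if len(T)==len(S)==4:
    for t,s in zip(T,S):print(tri(t[0],s[0]))
print('eyepieces',tri((155,333),(158,75)),tri((112,335),(138,66)))
print('desk edge',plane('top',(300,347),0),'knob',plane('top',(248,232),.1))
for z in (.2,.3,.35): print(z,plane('top',(155,337),z),plane('top',(92,190),z))
a=cv2.imread('pics/top0.png')[230:335,300:480];b=cv2.imread('pics/scene0.png')[255:375,225:405]
cv2.imwrite('pics/c.png',np.vstack([cv2.resize(a,(500,290)),cv2.resize(b,(450,300))]) if 0 else np.vstack([cv2.resize(a,(500,292)),cv2.resize(b,(500,300))]))
E
```

```text
150 top [354.3922 298.5294] 153 [ 0.4803 -0.3314  0.055 ]
150 top [372.9608 292.366 ] 153 [ 0.4921 -0.3671  0.055 ]
150 top [391.7667 286.3667] 150 [ 0.5036 -0.4033  0.055 ]
150 top [400.3652 303.8174] 115 [ 0.4704 -0.4194  0.055 ]
150 top [410.5    280.2434] 152 [ 0.5154 -0.4393  0.055 ]
150 sc [284.8402 300.284 ] 169 [ 0.474 -0.336  0.055]
150 sc [305.6716 307.0448] 201 [ 0.4871 -0.3698  0.055 ]
150 sc [327.8065 314.9631] 217 [ 0.4994 -0.4057  0.055 ]
150 sc [350.5191 323.2809] 235 [ 0.5112 -0.4415  0.055 ]
190 top [354.2786 298.5571] 140 [ 0.4802 -0.3312  0.055 ]
190 top [373.125  292.3958] 144 [ 0.4921 -0.3674  0.055 ]
190 top [391.8542 286.4306] 144 [ 0.5035 -0.4034  0.055 ]
190 top [401.4423 303.4519] 104 [ 0.4711 -0.4215  0.055 ]
190 top [410.5816 280.2199] 141 [ 0.5154 -0.4395  0.055 ]
190 sc [284.4 300.6] 115 [ 0.473  -0.3362  0.055 ]
190 sc [305.3176 307.2905] 148 [ 0.4863 -0.3699  0.055 ]
190 sc [327.1718 315.4479] 163 [ 0.4979 -0.4059  0.055 ]
190 sc [349.7879 323.9394] 165 [ 0.5093 -0.4418  0.055 ]
eyepieces (array([ 0.4536, -0.0538,  0.3473]), np.float64(0.0032884317661062822)) (array([0.4503, 0.0019, 0.3508]), np.float64(0.0007691484147665324))
desk edge [ 0.3795 -0.2244  0.    ] knob [ 0.6047 -0.1329  0.1   ]
0.2 [ 0.4266 -0.0008  0.2   ] [0.6662 0.1093 0.2   ]
0.3 [ 0.4404 -0.0362  0.3   ] [0.6494 0.0599 0.3   ]
0.35 [ 0.4474 -0.0539  0.35  ] [0.641  0.0351 0.35  ]
```

View pics/c.png

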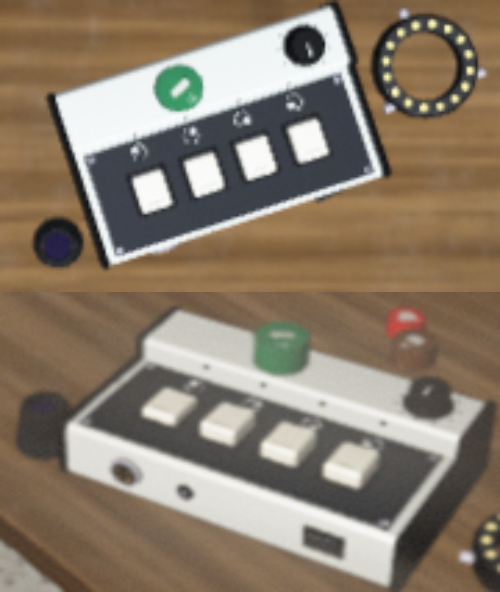

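The top view gives all four key centres on a line at 18.0° with 38 mm spacing. In the close-up, the ring light, loupe and sample all stand clear of the keys. The eyepieces start at x≈0.447, so I'll pull the tool in towards the base first with the fingers shut.

drive_tool(
  targets=[
    {"dy": -0.4, "fingers": 1},
    {"dy": -0.4, "fingers": 1},
    {"dy": -0.4, "fingers": 1},
    {"dy": -0.4, "fingers": 1},
    {"dy": -0.4, "fingers": 1},
    {"dy": -0.4, "fingers": 1},
    {"fingers": 1},
    {"fingers": 1},
  ],
  squeeze=20,
)

```text
invalid input
```

```bash
python3 - <<'E'
from h import *
from workcell import readout
s=readout.observe();print(s['qpos'].round(3),s['position'].round(4),np.hypot(*s['position'][:2]),s['tool_rot'].round(3),s['grip_width'])
E
```

```text
[-1.385  0.522 -0.036  1.6    0.021  1.021 -0.113] [0.1581 0.6044 0.2308] 0.6247096730343592 [-3.141  0.     2.886] 0.08502318968220919
```

drive_tool(
  targets=[
    {"dx": 0, "dy": -0.4, "dz": 0, "yaw": 0, "fingers": 1},
    {"dx": 0, "dy": -0.4, "dz": 0, "yaw": 0, "fingers": 1},
    {"dx": 0, "dy": -0.4, "dz": 0, "yaw": 0, "fingers": 1},
    {"dx": 0, "dy": -0.4, "dz": 0, "yaw": 0, "fingers": 1},
    {"dx": 0, "dy": -0.4, "dz": 0, "yaw": 0, "fingers": 1},
    {"dx": 0, "dy": -0.4, "dz": 0, "yaw": 0, "fingers": 1},
    {"dx": 0, "dy": 0, "dz": 0, "yaw": 0, "fingers": 1},
    {"dx": 0, "dy": 0, "dz": 0, "yaw": 0, "fingers": 1},
  ],
  squeeze=20,
)

```text
clock: 0.9
position: [0.0974, 0.3724, 0.2317]
tool_rot: [3.141, -0.0, 2.886]
force: [-0.3, 0.7, 0.9]
grip_width: -0.0002
finger_force: 0.0
```

```bash
cat > s.py <<'E'
from h import *
from workcell import readout
s=readout.observe();print(s['clock'],s['qpos'].round(3),s['position'].round(4),np.hypot(*s['position'][:2]).round(4),s['tool_rot'].round(3),s['grip_width'].round(4),s['force'].round(2))
E
python3 s.py
```

```text
Traceback (most recent call last):
  File "s.py", line 3, in <module>
    s=readout.observe();print(s['clock'],s['qpos'].round(3),s['position'].round(4),np.hypot(*s['position'][:2]).round(4),s['tool_rot'].round(3),s['grip_width'].round(4),s['force'].round(2))
                                                                                                                                                ^^^^^^^^^^^^^^^^^^^^^
AttributeError: 'float' object has no attribute 'round'
```

```bash
sed -i "s/s\['grip_width'\].round(4)/s['grip_width']/" s.py; python3 s.py
```

```text
0.9 [-1.406  0.137 -0.07   2.18   0.013  0.825 -0.169] [0.0974 0.3724 0.2317] 0.385 [ 3.141 -0.     2.886] -0.0001605450374582352 [-0.26  0.72  0.89]
```

```bash
python3 - <<'E'
from h import *
az=75.3-5.6*np.arange(21);r=.385;P=r*np.c_[np.cos(np.radians(az)),np.sin(np.radians(az))]
psi=165.35-2.86*np.arange(21)
for k in range(20):
    d=(P[k+1]-P[k])/.1;a=np.radians(psi[k])
    print('{"dx": %.2f, "dy": %.2f, "dz": 0, "yaw": -0.032, "fingers": 1}'%(d@[np.cos(a),np.sin(a)],d@[np.sin(a),-np.cos(a)]),end=', ')
print(P[-1])
E
```

```text
{"dx": -0.38, "dy": -0.02, "dz": 0, "yaw": -0.032, "fingers": 1}, {"dx": -0.37, "dy": -0.04, "dz": 0, "yaw": -0.032, "fingers": 1}, {"dx": -0.37, "dy": -0.05, "dz": 0, "yaw": -0.032, "fingers": 1}, {"dx": -0.37, "dy": -0.07, "dz": 0, "yaw": -0.032, "fingers": 1}, {"dx": -0.37, "dy": -0.09, "dz": 0, "yaw": -0.032, "fingers": 1}, {"dx": -0.36, "dy": -0.11, "dz": 0, "yaw": -0.032, "fingers": 1}, {"dx": -0.36, "dy": -0.12, "dz": 0, "yaw": -0.032, "fingers": 1}, {"dx": -0.35, "dy": -0.14, "dz": 0, "yaw": -0.032, "fingers": 1}, {"dx": -0.34, "dy": -0.16, "dz": 0, "yaw": -0.032, "fingers": 1}, {"dx": -0.33, "dy": -0.17, "dz": 0, "yaw": -0.032, "fingers": 1}, {"dx": -0.32, "dy": -0.19, "dz": 0, "yaw": -0.032, "fingers": 1}, {"dx": -0.32, "dy": -0.20, "dz": 0, "yaw": -0.032, "fingers": 1}, {"dx": -0.31, "dy": -0.22, "dz": 0, "yaw": -0.032, "fingers": 1}, {"dx": -0.29, "dy": -0.23, "dz": 0, "yaw": -0.032, "fingers": 1}, {"dx": -0.28, "dy": -0.25, "dz": 0, "yaw": -0.032, "fingers": 1}, {"dx": -0.27, "dy": -0.26, "dz": 0, "yaw": -0.032, "fingers": 1}, {"dx": -0.26, "dy": -0.27, "dz": 0, "yaw": -0.032, "fingers": 1}, {"dx": -0.24, "dy": -0.29, "dz": 0, "yaw": -0.032, "fingers": 1}, {"dx": -0.23, "dy": -0.30, "dz": 0, "yaw": -0.032, "fingers": 1}, {"dx": -0.22, "dy": -0.31, "dz": 0, "yaw": -0.032, "fingers": 1}, [ 0.30868362 -0.23008568]
```

drive_tool(
  targets=[
    {"dx": 0, "dy": 0, "dz": -0.4, "yaw": 0, "fingers": 1},
    {"dx": 0, "dy": 0, "dz": -0.4, "yaw": 0, "fingers": 1},
    {"dx": 0, "dy": 0, "dz": -0.4, "yaw": 0, "fingers": 1},
    {"dx": 0, "dy": 0, "dz": -0.4, "yaw": 0, "fingers": 1},
    {"dx": 0, "dy": 0, "dz": -0.4, "yaw": 0, "fingers": 1},
    {"dx": 0, "dy": 0, "dz": -0.4, "yaw": 0, "fingers": 1},
  ],
)

```text
clock: 1.5
position: [0.0976, 0.373, 0.4732]
tool_rot: [3.141, -0.0, 2.886]
force: [0.7, -1.0, 0.2]
grip_width: 0.0003
finger_force: 0.0
```

drive_tool(
  targets=[
    {"dx": -0.38, "dy": -0.02, "dz": 0, "yaw": -0.032, "fingers": 1},
    {"dx": -0.37, "dy": -0.04, "dz": 0, "yaw": -0.032, "fingers": 1},
    {"dx": -0.37, "dy": -0.05, "dz": 0, "yaw": -0.032, "fingers": 1},
    {"dx": -0.37, "dy": -0.07, "dz": 0, "yaw": -0.032, "fingers": 1},
    {"dx": -0.37, "dy": -0.09, "dz": 0, "yaw": -0.032, "fingers": 1},
    {"dx": -0.36, "dy": -0.11, "dz": 0, "yaw": -0.032, "fingers": 1},
    {"dx": -0.36, "dy": -0.12, "dz": 0, "yaw": -0.032, "fingers": 1},
    {"dx": -0.35, "dy": -0.14, "dz": 0, "yaw": -0.032, "fingers": 1},
  ],
)

```text
clock: 2.3
position: [0.3881, 0.2848, 0.4713]
tool_rot: [-3.141, 0.001, -2.993]
force: [0.2, 0.8, 0.6]
grip_width: -0.0002
finger_force: 0.0
```

Positive tool yaw turns the other way in the world frame, so I'll replan from here.

```bash
cat > plan.py <<'E'
from h import *
from workcell import readout
def plan(W,yaws): # world waypoints (after current), world-yaw step degrees per row
    s=readout.observe();p=s['position'].copy();psi=np.degrees(s['tool_rot'][2])
    for w,y in zip(W,yaws):
        a=np.radians(psi);d=(np.array(w)-p)/.1
        q=np.round([d[0]*np.cos(a)+d[1]*np.sin(a),d[0]*np.sin(a)-d[1]*np.cos(a),-d[2],-y/90],3)
        print('{"dx": %g, "dy": %g, "dz": %g, "yaw": %g, "fingers": 1}'%tuple(q),end=', ')
        p=np.array(w);psi+=y
    print('\nend',p,psi%360)
E
python3 - <<'E'
from plan import *
W=[(.36,.265,.48),(.33,.242,.48)]
az=np.radians(np.linspace(36.2,-36.7,15)[1:]);rr=np.linspace(.405,.385,14)
W+=[(r*np.cos(a),r*np.sin(a),.48) for r,a in zip(rr,az)]
plan(W,[-5]*16)
E
```

```text
{"dx": 0.307, "dy": -0.155, "dz": -0.087, "yaw": 0.056, "fingers": 1}, {"dx": 0.314, "dy": -0.211, "dz": -0, "yaw": 0.056, "fingers": 1}, {"dx": -0.18, "dy": -0.33, "dz": -0, "yaw": 0.056, "fingers": 1}, {"dx": -0.197, "dy": -0.31, "dz": -0, "yaw": 0.056, "fingers": 1}, {"dx": -0.195, "dy": -0.31, "dz": -0, "yaw": 0.056, "fingers": 1}, {"dx": -0.194, "dy": -0.309, "dz": -0, "yaw": 0.056, "fingers": 1}, {"dx": -0.192, "dy": -0.309, "dz": -0, "yaw": 0.056, "fingers": 1}, {"dx": -0.19, "dy": -0.308, "dz": -0, "yaw": 0.056, "fingers": 1}, {"dx": -0.188, "dy": -0.308, "dz": -0, "yaw": 0.056, "fingers": 1}, {"dx": -0.186, "dy": -0.307, "dz": -0, "yaw": 0.056, "fingers": 1}, {"dx": -0.184, "dy": -0.307, "dz": -0, "yaw": 0.056, "fingers": 1}, {"dx": -0.182, "dy": -0.306, "dz": -0, "yaw": 0.056, "fingers": 1}, {"dx": -0.18, "dy": -0.306, "dz": -0, "yaw": 0.056, "fingers": 1}, {"dx": -0.178, "dy": -0.305, "dz": -0, "yaw": 0.056, "fingers": 1}, {"dx": -0.177, "dy": -0.305, "dz": -0, "yaw": 0.056, "fingers": 1}, {"dx": -0.175, "dy": -0.304, "dz": -0, "yaw": 0.056, "fingers": 1}, 
end [ 0.30868362 -0.23008568  0.48      ] 108.51654390843456
```

drive_tool(
  targets=[
    {"dx": 0.31, "dy": -0.155, "dz": -0.09, "yaw": 0.056, "fingers": 1},
    {"dx": 0.31, "dy": -0.21, "dz": 0, "yaw": 0.056, "fingers": 1},
    {"dx": -0.18, "dy": -0.33, "dz": 0, "yaw": 0.056, "fingers": 1},
    {"dx": -0.2, "dy": -0.31, "dz": 0, "yaw": 0.056, "fingers": 1},
    {"dx": -0.2, "dy": -0.31, "dz": 0, "yaw": 0.056, "fingers": 1},
    {"dx": 0, "dy": 0, "dz": 0, "yaw": 0, "fingers": 1},
  ],
)

```text
clock: 2.9
position: [0.3764, 0.1376, 0.4808]
tool_rot: [3.141, 0.001, 2.839]
force: [-0.3, 0.1, 0.4]
grip_width: 0.0
finger_force: 0.0
```

drive_tool(
  targets=[
    {"dx": -0.194, "dy": -0.309, "dz": 0, "yaw": 0.056, "fingers": 1},
    {"dx": -0.192, "dy": -0.309, "dz": 0, "yaw": 0.056, "fingers": 1},
    {"dx": -0.19, "dy": -0.308, "dz": 0, "yaw": 0.056, "fingers": 1},
    {"dx": -0.188, "dy": -0.308, "dz": 0, "yaw": 0.056, "fingers": 1},
    {"dx": -0.186, "dy": -0.307, "dz": 0, "yaw": 0.056, "fingers": 1},
    {"dx": -0.184, "dy": -0.307, "dz": 0, "yaw": 0.056, "fingers": 1},
    {"dx": -0.182, "dy": -0.306, "dz": 0, "yaw": 0.056, "fingers": 1},
    {"dx": -0.18, "dy": -0.306, "dz": 0, "yaw": 0.056, "fingers": 1},
    {"dx": -0.178, "dy": -0.305, "dz": 0, "yaw": 0.056, "fingers": 1},
    {"dx": -0.177, "dy": -0.305, "dz": 0, "yaw": 0.056, "fingers": 1},
    {"dx": -0.175, "dy": -0.304, "dz": 0, "yaw": 0.056, "fingers": 1},
    {"dx": 0, "dy": 0, "dz": 0, "yaw": 0, "fingers": 1},
  ],
)

```text
clock: 4.1
position: [0.3019, -0.2325, 0.4809]
tool_rot: [3.14, 0.001, 1.872]
force: [0.2, 0.5, 0.2]
grip_width: -0.0004
finger_force: 0.0
```

```bash
python3 s.py; python3 - <<'E'
from plan import *
p=readout.observe()['position'];y=np.degrees(readout.observe()['tool_rot'][2])
g=np.array([.4802,-.3313,.16])
W=[np.r_[p[:2]+(g[:2]-p[:2])*k/5,.48-.02*k] for k in range(1,6)]+[np.r_[g[:2],z] for z in(.34,.30,.26,.22,.18,.16)]
plan(W,[(108-y)/5]*5+[0]*6)
E
```

```text
4.1 [-0.549 -0.231  0.849  1.775  0.172  1.52   0.579] [ 0.3019 -0.2325  0.4809] 0.381 [3.140e+00 1.000e-03 1.872e+00] -0.00037939643317552637 [0.17 0.55 0.16]
{"dx": -0.295, "dy": 0.282, "dz": 0.209, "yaw": -0.002, "fingers": 1}, {"dx": -0.295, "dy": 0.281, "dz": 0.2, "yaw": -0.002, "fingers": 1}, {"dx": -0.296, "dy": 0.28, "dz": 0.2, "yaw": -0.002, "fingers": 1}, {"dx": -0.297, "dy": 0.28, "dz": 0.2, "yaw": -0.002, "fingers": 1}, {"dx": -0.297, "dy": 0.279, "dz": 0.2, "yaw": -0.002, "fingers": 1}, {"dx": 0, "dy": 0, "dz": 0.4, "yaw": 0, "fingers": 1}, {"dx": 0, "dy": 0, "dz": 0.4, "yaw": 0, "fingers": 1}, {"dx": 0, "dy": 0, "dz": 0.4, "yaw": 0, "fingers": 1}, {"dx": 0, "dy": 0, "dz": 0.4, "yaw": 0, "fingers": 1}, {"dx": 0, "dy": 0, "dz": 0.4, "yaw": 0, "fingers": 1}, {"dx": 0, "dy": 0, "dz": 0.2, "yaw": 0, "fingers": 1}, 
end [ 0.4802 -0.3313  0.16  ] 108.00000000000003
```

drive_tool(
  targets=[
    {"dx": -0.295, "dy": 0.281, "dz": 0.2, "yaw": -0.002, "fingers": 1},
    {"dx": -0.295, "dy": 0.281, "dz": 0.2, "yaw": -0.002, "fingers": 1},
    {"dx": -0.296, "dy": 0.28, "dz": 0.2, "yaw": -0.002, "fingers": 1},
    {"dx": -0.297, "dy": 0.28, "dz": 0.2, "yaw": -0.002, "fingers": 1},
    {"dx": -0.297, "dy": 0.28, "dz": 0.2, "yaw": -0.002, "fingers": 1},
    {"dx": 0, "dy": 0, "dz": 0.4, "yaw": 0, "fingers": 1},
    {"dx": 0, "dy": 0, "dz": 0.4, "yaw": 0, "fingers": 1},
    {"dx": 0, "dy": 0, "dz": 0.4, "yaw": 0, "fingers": 1},
    {"dx": 0, "dy": 0, "dz": 0.4, "yaw": 0, "fingers": 1},
    {"dx": 0, "dy": 0, "dz": 0.4, "yaw": 0, "fingers": 1},
    {"dx": 0, "dy": 0, "dz": 0.2, "yaw": 0, "fingers": 1},
    {"dx": 0, "dy": 0, "dz": 0, "yaw": 0, "fingers": 1},
    {"dx": 0, "dy": 0, "dz": 0, "yaw": 0, "fingers": 1},
  ],
)

```text
clock: 5.4
position: [0.4433, -0.2965, 0.1801]
tool_rot: [-3.137, -0.017, 1.894]
force: [-0.5, 0.5, 0.3]
grip_width: -0.0004
finger_force: 0.0
```

```bash
python3 s.py; python3 - <<'E'
from h import *
from workcell import grab_frame
w=grab_frame('wrist');cv2.imwrite('pics/w1.png',w);cv2.imwrite('pics/s1.png',grab_frame('scene'))
E
```

```text
5.4 [-0.113  0.616  0.873  1.909 -0.599  0.919  1.384] [ 0.4433 -0.2965  0.1801] 0.5333 [-3.137 -0.017  1.894] -0.0004452060686369757 [-0.48  0.54  0.3 ]
```

View pics/w1.png

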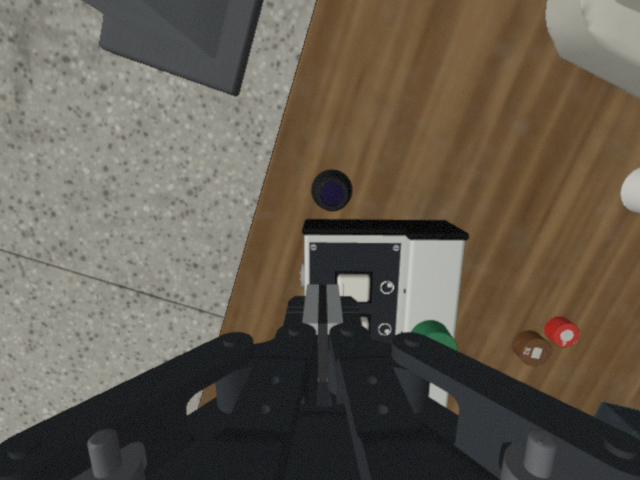

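View pics/s1.png

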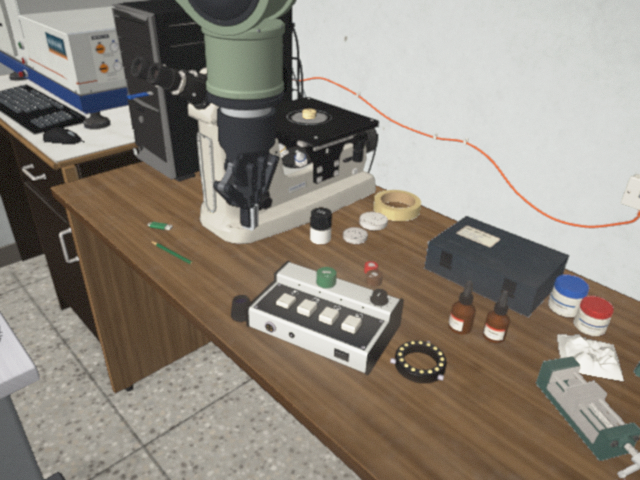

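The wrist picture shows the shut fingertips at (322,290) and key 1 at (354,287). The scene view shows the hand in clear air between the box and the microscope, and it lagged behind the command. I'll move above key 1 more slowly.

```bash
python3 - <<'E'
from plan import *
p=readout.observe()['position'];y=np.degrees(readout.observe()['tool_rot'][2])
g=np.array([.4802,-.3313,.10])
plan([p+(g-p)*k/5 for k in range(1,6)],[(108-y)/5]*5)
E
```

```text
{"dx": -0.089, "dy": 0.048, "dz": 0.162, "yaw": 0.001, "fingers": 1}, {"dx": -0.089, "dy": 0.048, "dz": 0.162, "yaw": 0.001, "fingers": 1}, {"dx": -0.089, "dy": 0.048, "dz": 0.162, "yaw": 0.001, "fingers": 1}, {"dx": -0.089, "dy": 0.048, "dz": 0.162, "yaw": 0.001, "fingers": 1}, {"dx": -0.089, "dy": 0.048, "dz": 0.162, "yaw": 0.001, "fingers": 1}, 
end [ 0.4802 -0.3313  0.1   ] 108.0
```

drive_tool(
  targets=[
    {"dx": -0.089, "dy": 0.048, "dz": 0.16, "yaw": 0.001, "fingers": 1},
    {"dx": -0.089, "dy": 0.048, "dz": 0.16, "yaw": 0.001, "fingers": 1},
    {"dx": -0.089, "dy": 0.048, "dz": 0.16, "yaw": 0.001, "fingers": 1},
    {"dx": -0.089, "dy": 0.048, "dz": 0.16, "yaw": 0.001, "fingers": 1},
    {"dx": -0.089, "dy": 0.048, "dz": 0.16, "yaw": 0.001, "fingers": 1},
    {"dx": 0, "dy": 0, "dz": 0, "yaw": 0, "fingers": 1},
    {"dx": 0, "dy": 0, "dz": 0, "yaw": 0, "fingers": 1},
  ],
)

```text
clock: 6.2
position: [0.4789, -0.3299, 0.0999]
tool_rot: [-3.138, -0.017, 1.885]
force: [-0.3, -0.1, 0.4]
grip_width: 0.0
finger_force: 0.0
```

```bash
python3 s.py; python3 - <<'E'
from plan import *
p=readout.observe()['position']
plan([(.4802,-.3313,.07),(.4802,-.3313,.06)],[0,0])
E
```

```text
6.2 [ 0.018  0.78   0.751  1.835 -0.714  0.837  1.453] [ 0.4789 -0.3299  0.0999] 0.5815 [-3.138 -0.017  1.885] 9.681406297226038e-06 [-0.3  -0.07  0.39]
{"dx": -0.017, "dy": 0.008, "dz": 0.299, "yaw": 0, "fingers": 1}, {"dx": 0, "dy": 0, "dz": 0.1, "yaw": 0, "fingers": 1}, 
end [ 0.4802 -0.3313  0.06  ] 108.02606640877833
```

drive_tool(
  targets=[
    {"dx": -0.013, "dy": 0.008, "dz": 0.2, "yaw": 0, "fingers": 1},
    {"dx": 0, "dy": 0, "dz": 0.15, "yaw": 0, "fingers": 1},
    {"dx": 0, "dy": 0, "dz": 0.05, "yaw": 0, "fingers": 1},
    {"dx": 0, "dy": 0, "dz": 0.03, "yaw": 0, "fingers": 1},
    {"dx": 0, "dy": 0, "dz": 0, "yaw": 0, "fingers": 1},
    {"dx": 0, "dy": 0, "dz": 0, "yaw": 0, "fingers": 1},
  ],
)

```text
clock: 6.8
position: [0.4796, -0.3302, 0.0565]
tool_rot: [-3.138, -0.017, 1.885]
force: [0.3, -0.6, 0.2]
grip_width: 0.0001
finger_force: 0.0
```

drive_tool(
  targets=[
    {"dx": 0, "dy": 0, "dz": 0.01, "yaw": 0, "fingers": 1},
    {"dx": 0, "dy": 0, "dz": 0, "yaw": 0, "fingers": 1},
  ],
)

```text
clock: 7.0
position: [0.4795, -0.33, 0.0551]
tool_rot: [-3.138, -0.018, 1.885]
force: [-0.3, 0.2, 0.5]
grip_width: 0.0
finger_force: 0.0
```

drive_tool(
  targets=[
    {"dx": 0, "dy": 0, "dz": 0.01, "yaw": 0, "fingers": 1},
    {"dx": 0, "dy": 0, "dz": 0, "yaw": 0, "fingers": 1},
  ],
)

```text
clock: 7.2
position: [0.4794, -0.33, 0.0539]
tool_rot: [-3.138, -0.018, 1.885]
force: [-0.2, -0.2, 0.8]
grip_width: 0.0002
finger_force: 0.0
```

drive_tool(
  targets=[
    {"dx": 0, "dy": 0, "dz": 0.007, "yaw": 0, "fingers": 1},
    {"dx": 0, "dy": 0, "dz": 0, "yaw": 0, "fingers": 1},
  ],
)

```text
clock: 7.4
position: [0.4794, -0.3299, 0.0531]
tool_rot: [-3.138, -0.018, 1.885]
force: [-0.4, 0.2, -0.4]
grip_width: -0.0002
finger_force: 0.0
```

drive_tool(
  targets=[
    {"dx": 0, "dy": 0, "dz": 0.01, "yaw": 0, "fingers": 1},
    {"dx": 0, "dy": 0, "dz": 0, "yaw": 0, "fingers": 1},
  ],
)

```text
clock: 7.6
position: [0.4793, -0.3299, 0.0521]
tool_rot: [-3.137, -0.018, 1.885]
force: [0.2, -0.0, -0.8]
grip_width: -0.0001
finger_force: 0.0
```

drive_tool(
  targets=[
    {"dx": 0, "dy": 0, "dz": 0.007, "yaw": 0, "fingers": 1},
    {"dx": 0, "dy": 0, "dz": 0, "yaw": 0, "fingers": 1},
  ],
)

```text
clock: 7.8
position: [0.4794, -0.33, 0.0515]
tool_rot: [-3.138, -0.018, 1.885]
force: [-0.3, 0.1, 1.5]
grip_width: 0.0002
finger_force: 0.9
```

drive_tool(
  targets=[
    {"dx": 0, "dy": 0, "dz": 0.004, "yaw": 0, "fingers": 1},
    {"dx": 0, "dy": 0, "dz": 0, "yaw": 0, "fingers": 1},
  ],
)

```text
clock: 8.0
position: [0.4794, -0.33, 0.0512]
tool_rot: [-3.138, -0.018, 1.885]
force: [-0.8, -0.1, 4.0]
grip_width: -0.0002
finger_force: 2.3
```

Key 1 made contact at about 0.0515 and stayed firm at 4 N, which suggests it is latched. I'll tap the others in order to be sure.

```bash
python3 - <<'E'
from plan import *
p=readout.observe()['position']
plan([np.r_[p[:2],.067],(.486,-.349,.067),(.4921,-.3672,.067),(.4921,-.3672,.056)],[0]*4)
plan([np.r_[p[:2],.067],(.5036,-.4033,.067),(.5154,-.4394,.067)],[0]*4)
E
```

```text
{"dx": 0, "dy": 0, "dz": -0.158, "yaw": 0, "fingers": 1}, {"dx": -0.201, "dy": 0.004, "dz": -0, "yaw": 0, "fingers": 1}, {"dx": -0.192, "dy": 0.002, "dz": -0, "yaw": 0, "fingers": 1}, {"dx": 0, "dy": 0, "dz": 0.11, "yaw": 0, "fingers": 1}, 
end [ 0.4921 -0.3672  0.056 ] 108.01648555100972
{"dx": 0, "dy": 0, "dz": -0.158, "yaw": 0, "fingers": 1}, {"dx": -0.772, "dy": 0.003, "dz": -0, "yaw": 0, "fingers": 1}, {"dx": -0.38, "dy": 0.001, "dz": -0, "yaw": 0, "fingers": 1}, 
end [ 0.5154 -0.4394  0.067 ] 108.01648555100972
```

drive_tool(
  targets=[
    {"dx": 0, "dy": 0, "dz": -0.16, "yaw": 0, "fingers": 1},
    {"dx": 0, "dy": 0, "dz": 0, "yaw": 0, "fingers": 1},
    {"dx": -0.2, "dy": 0.004, "dz": 0, "yaw": 0, "fingers": 1},
    {"dx": -0.19, "dy": 0.002, "dz": 0, "yaw": 0, "fingers": 1},
    {"dx": 0, "dy": 0, "dz": 0, "yaw": 0, "fingers": 1},
    {"dx": 0, "dy": 0, "dz": 0.05, "yaw": 0, "fingers": 1},
    {"dx": 0, "dy": 0, "dz": 0, "yaw": 0, "fingers": 1},
  ],
)

```text
clock: 8.7
position: [0.4918, -0.366, 0.0608]
tool_rot: [-3.137, -0.019, 1.886]
force: [-0.2, -1.1, -0.0]
grip_width: 0.0001
finger_force: 0.0
```

drive_tool(
  targets=[
    {"dx": -0.01, "dy": 0, "dz": 0.035, "yaw": 0, "fingers": 1},
    {"dx": 0, "dy": 0, "dz": 0.01, "yaw": 0, "fingers": 1},
    {"dx": 0, "dy": 0, "dz": 0, "yaw": 0, "fingers": 1},
  ],
)

```text
clock: 9.0
position: [0.4923, -0.3676, 0.0567]
tool_rot: [-3.137, -0.018, 1.885]
force: [0.2, -0.8, 0.5]
grip_width: 0.0003
finger_force: 0.0
```

drive_tool(
  targets=[
    {"dx": 0, "dy": 0, "dz": 0.006, "yaw": 0, "fingers": 1},
    {"dx": 0, "dy": 0, "dz": 0, "yaw": 0, "fingers": 1},
  ],
)

```text
clock: 9.2
position: [0.4924, -0.3678, 0.0563]
tool_rot: [-3.138, -0.018, 1.885]
force: [-1.2, 0.4, -0.3]
grip_width: -0.0003
finger_force: 0.0
```

drive_tool(
  targets=[
    {"dx": 0, "dy": 0, "dz": 0.007, "yaw": 0, "fingers": 1},
    {"dx": 0, "dy": 0, "dz": 0, "yaw": 0, "fingers": 1},
  ],
)

```text
clock: 9.4
position: [0.4923, -0.3679, 0.0556]
tool_rot: [-3.138, -0.018, 1.885]
force: [-0.4, -0.7, 0.5]
grip_width: 0.0002
finger_force: 0.0
```

drive_tool(
  targets=[
    {"dx": 0, "dy": 0, "dz": 0.004, "yaw": 0, "fingers": 1},
    {"dx": 0, "dy": 0, "dz": 0, "yaw": 0, "fingers": 1},
  ],
)

```text
clock: 9.6
position: [0.4924, -0.3679, 0.0552]
tool_rot: [-3.138, -0.018, 1.885]
force: [-0.3, 0.6, 1.9]
grip_width: -0.0
finger_force: 0.9
```

drive_tool(
  targets=[
    {"dx": 0, "dy": 0, "dz": 0.003, "yaw": 0, "fingers": 1},
    {"dx": 0, "dy": 0, "dz": 0, "yaw": 0, "fingers": 1},
  ],
)

```text
clock: 9.8
position: [0.4924, -0.3679, 0.055]
tool_rot: [-3.138, -0.018, 1.885]
force: [0.2, -0.5, 2.9]
grip_width: 0.0001
finger_force: 1.2
```

drive_tool(
  targets=[
    {"dx": 0, "dy": 0, "dz": -0.12, "yaw": 0, "fingers": 1},
    {"dx": 0, "dy": 0, "dz": 0, "yaw": 0, "fingers": 1},
    {"dx": -0.19, "dy": 0, "dz": 0, "yaw": 0, "fingers": 1},
    {"dx": -0.18, "dy": 0, "dz": 0, "yaw": 0, "fingers": 1},
    {"dx": 0, "dy": 0, "dz": 0, "yaw": 0, "fingers": 1},
    {"dx": 0, "dy": 0, "dz": 0.07, "yaw": 0, "fingers": 1},
    {"dx": 0, "dy": 0, "dz": 0.02, "yaw": 0, "fingers": 1},
    {"dx": 0, "dy": 0, "dz": 0, "yaw": 0, "fingers": 1},
  ],
)

```text
clock: 10.6
position: [0.5036, -0.4022, 0.0567]
tool_rot: [-3.137, -0.019, 1.886]
force: [0.7, 0.7, -0.2]
grip_width: -0.0003
finger_force: 0.0
```

Key 2 is out: contact at 0.055. Next is key 3.

drive_tool(
  targets=[
    {"dx": -0.008, "dy": 0, "dz": 0.008, "yaw": 0, "fingers": 1},
    {"dx": 0, "dy": 0, "dz": 0, "yaw": 0, "fingers": 1},
  ],
)

```text
clock: 10.8
position: [0.5041, -0.4037, 0.0565]
tool_rot: [-3.138, -0.018, 1.885]
force: [-0.0, 0.3, -0.0]
grip_width: 0.0
finger_force: 0.0
```

drive_tool(
  targets=[
    {"dx": 0, "dy": 0, "dz": 0.005, "yaw": 0, "fingers": 1},
    {"dx": 0, "dy": 0, "dz": 0, "yaw": 0, "fingers": 1},
  ],
)

```text
clock: 11.0
position: [0.5041, -0.4038, 0.056]
tool_rot: [-3.138, -0.018, 1.885]
force: [-0.1, -0.6, 0.5]
grip_width: 0.0004
finger_force: 0.0
```

drive_tool(
  targets=[
    {"dx": 0, "dy": 0, "dz": 0.006, "yaw": 0, "fingers": 1},
    {"dx": 0, "dy": 0, "dz": 0, "yaw": 0, "fingers": 1},
  ],
)

```text
clock: 11.2
position: [0.5041, -0.4038, 0.0553]
tool_rot: [-3.138, -0.018, 1.885]
force: [-0.6, 0.6, 0.7]
grip_width: 0.0
finger_force: 0.1
```

drive_tool(
  targets=[
    {"dx": 0, "dy": 0, "dz": 0.004, "yaw": 0, "fingers": 1},
    {"dx": 0, "dy": 0, "dz": 0, "yaw": 0, "fingers": 1},
  ],
)

```text
clock: 11.4
position: [0.5041, -0.4039, 0.055]
tool_rot: [-3.138, -0.018, 1.885]
force: [-0.9, 0.9, 2.9]
grip_width: -0.0001
finger_force: 1.2
```

Key 3 is out too. Next is key 4.

drive_tool(
  targets=[
    {"dx": 0, "dy": 0, "dz": -0.12, "yaw": 0, "fingers": 1},
    {"dx": 0, "dy": 0, "dz": 0, "yaw": 0, "fingers": 1},
    {"dx": -0.19, "dy": 0, "dz": 0, "yaw": 0, "fingers": 1},
    {"dx": -0.18, "dy": 0, "dz": 0, "yaw": 0, "fingers": 1},
    {"dx": 0, "dy": 0, "dz": 0, "yaw": 0, "fingers": 1},
    {"dx": 0, "dy": 0, "dz": 0.07, "yaw": 0, "fingers": 1},
    {"dx": 0, "dy": 0, "dz": 0.025, "yaw": 0, "fingers": 1},
    {"dx": 0, "dy": 0, "dz": 0, "yaw": 0, "fingers": 1},
  ],
)

```text
clock: 12.2
position: [0.5153, -0.4381, 0.0561]
tool_rot: [-3.137, -0.019, 1.886]
force: [-0.6, 0.6, 0.2]
grip_width: 0.0
finger_force: 0.0
```

drive_tool(
  targets=[
    {"dx": -0.008, "dy": 0, "dz": 0.004, "yaw": 0, "fingers": 1},
    {"dx": 0, "dy": 0, "dz": 0, "yaw": 0, "fingers": 1},
  ],
)

```text
clock: 12.4
position: [0.5159, -0.4397, 0.0565]
tool_rot: [-3.138, -0.018, 1.885]
force: [0.4, 0.0, -0.0]
grip_width: -0.0002
finger_force: 0.0
```

drive_tool(
  targets=[
    {"dx": 0, "dy": 0, "dz": 0.01, "yaw": 0, "fingers": 1},
    {"dx": 0, "dy": 0, "dz": 0, "yaw": 0, "fingers": 1},
  ],
)

```text
clock: 12.6
position: [0.5158, -0.4397, 0.0554]
tool_rot: [-3.138, -0.018, 1.885]
force: [-0.4, -0.2, 0.3]
grip_width: -0.0001
finger_force: 0.1
```

drive_tool(
  targets=[
    {"dx": 0, "dy": 0, "dz": 0.005, "yaw": 0, "fingers": 1},
    {"dx": 0, "dy": 0, "dz": 0, "yaw": 0, "fingers": 1},
  ],
)

```text
clock: 12.8
position: [0.5158, -0.4398, 0.0549]
tool_rot: [-3.138, -0.018, 1.885]
force: [-0.0, 0.5, 2.6]
grip_width: 0.0002
finger_force: 1.3
```

Keys 2 to 4 are out at 55 mm and key 1 is latched, so I'll go back to key 1.

drive_tool(
  targets=[
    {"dx": 0, "dy": 0, "dz": -0.2, "yaw": 0, "fingers": 1},
    {"dx": 0, "dy": 0, "dz": 0, "yaw": 0, "fingers": 1},
    {"dx": 0.28, "dy": 0, "dz": 0, "yaw": 0, "fingers": 1},
    {"dx": 0.28, "dy": 0, "dz": 0, "yaw": 0, "fingers": 1},
    {"dx": 0.28, "dy": 0, "dz": 0, "yaw": 0, "fingers": 1},
    {"dx": 0.28, "dy": 0, "dz": 0, "yaw": 0, "fingers": 1},
    {"dx": 0, "dy": 0, "dz": 0, "yaw": 0, "fingers": 1},
    {"dx": 0, "dy": 0, "dz": 0, "yaw": 0, "fingers": 1},
  ],
)

```text
clock: 13.6
position: [0.4816, -0.3333, 0.0769]
tool_rot: [-3.138, -0.018, 1.886]
force: [-0.9, -0.5, 0.3]
grip_width: 0.0005
finger_force: 0.0
```

```bash
python3 - <<'E'
from plan import *
print(readout.observe()['position'])
plan([(.4802,-.3313,.06)],[0])
E
```

```text
[ 0.48160597 -0.33327211  0.07693881]
{"dx": 0.023, "dy": -0.007, "dz": 0.169, "yaw": 0, "fingers": 1}, 
end [ 0.4802 -0.3313  0.06  ] 108.06336494971951
```

drive_tool(
  targets=[
    {"dx": 0.023, "dy": -0.007, "dz": 0.17, "yaw": 0, "fingers": 1},
    {"dx": 0, "dy": 0, "dz": 0.06, "yaw": 0, "fingers": 1},
    {"dx": 0, "dy": 0, "dz": 0, "yaw": 0, "fingers": 1},
    {"dx": 0, "dy": 0, "dz": 0.03, "yaw": 0, "fingers": 1},
    {"dx": 0, "dy": 0, "dz": 0.02, "yaw": 0, "fingers": 1},
    {"dx": 0, "dy": 0, "dz": 0, "yaw": 0, "fingers": 1},
  ],
)

```text
clock: 14.2
position: [0.4798, -0.332, 0.0493]
tool_rot: [-3.138, -0.016, 1.885]
force: [-1.5, -2.2, 5.7]
grip_width: -0.0
finger_force: 2.8
```

drive_tool(
  targets=[
    {"dx": 0, "dy": 0, "dz": 0.012, "yaw": 0, "fingers": 1},
    {"dx": 0, "dy": 0, "dz": 0, "yaw": 0, "fingers": 1},
  ],
)

```text
clock: 14.4
position: [0.4798, -0.3321, 0.0483]
tool_rot: [-3.138, -0.016, 1.885]
force: [-2.6, -2.0, 7.0]
grip_width: -0.0001
finger_force: 3.1
```

drive_tool(
  targets=[
    {"dx": 0, "dy": 0, "dz": 0.012, "yaw": 0, "fingers": 1},
    {"dx": 0, "dy": 0, "dz": 0, "yaw": 0, "fingers": 1},
  ],
)

```text
clock: 14.6
position: [0.4798, -0.332, 0.0472]
tool_rot: [-3.138, -0.016, 1.885]
force: [-1.8, -1.8, 6.1]
grip_width: 0.0002
finger_force: 3.4
```

drive_tool(
  targets=[
    {"dx": 0, "dy": 0, "dz": 0.006, "yaw": 0, "fingers": 1},
    {"dx": 0, "dy": 0, "dz": 0, "yaw": 0, "fingers": 1},
  ],
)

```text
clock: 14.8
position: [0.4798, -0.3321, 0.047]
tool_rot: [-3.138, -0.016, 1.885]
force: [-3.2, 0.8, 15.3]
grip_width: 0.0002
finger_force: 7.7
```

It is home, with a firm stop at 0.047 and 15 N. I'll let go straight up.

drive_tool(
  targets=[
    {"dx": 0, "dy": 0, "dz": 0.004, "yaw": 0, "fingers": 1},
    {"dx": 0, "dy": 0, "dz": -0.1, "yaw": 0, "fingers": 1},
    {"dx": 0, "dy": 0, "dz": -0.2, "yaw": 0, "fingers": 1},
    {"dx": 0, "dy": 0, "dz": -0.3, "yaw": 0, "fingers": 1},
    {"dx": 0, "dy": 0, "dz": -0.4, "yaw": 0, "fingers": 1},
    {"dx": 0, "dy": 0, "dz": -0.4, "yaw": 0, "fingers": 1},
    {"dx": 0, "dy": 0, "dz": -0.4, "yaw": 0, "fingers": 1},
    {"dx": 0, "dy": 0, "dz": 0, "yaw": 0, "fingers": 1},
    {"dx": 0, "dy": 0, "dz": 0, "yaw": 0, "fingers": 1},
  ],
)

```text
clock: 15.7
position: [0.4817, -0.334, 0.2263]
tool_rot: [-3.139, -0.017, 1.886]
force: [0.7, -0.1, -0.0]
grip_width: 0.0002
finger_force: 0.0
```

```bash
python3 s.py; python3 - <<'E'
from h import *
from workcell import grab_frame
b=grab_frame('scene');a=cv2.imread('pics/scene0.png');cv2.imwrite('pics/s2.png',b)
for im in(a,b):
    m=(im[285:340,265:370].min(2)>150).astype('uint8');n,l,st,c=cv2.connectedComponentsWithStats(m,connectivity=4)
    print([(c[i].round(1).tolist(),int(st[i,4])) for i in range(1,n) if 40<st[i,4]<500])
cv2.imwrite('pics/c2.png',np.vstack([cv2.resize(x[255:375,225:405],(450,300)) for x in(a,b)]))
E
```

```text
15.7 [-0.064  0.641  0.895  1.729 -0.568  1.07   1.343] [ 0.4817 -0.334   0.2263] 0.5861 [-3.139 -0.017  1.886] 0.00016241187592558296 [ 0.72 -0.08 -0.04]
[([19.8, 15.3], 169), ([40.7, 22.0], 201), ([62.8, 30.0], 217), ([85.5, 38.3], 235)]
[([19.8, 14.2], 194), ([40.6, 22.1], 201), ([62.8, 30.0], 217), ([85.5, 38.3], 232)]
```

View pics/c2.png

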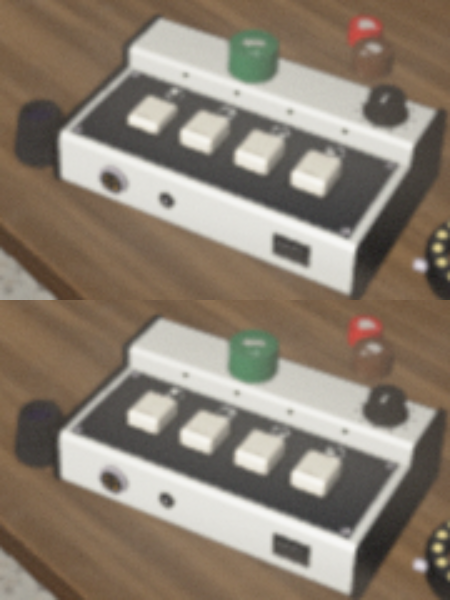

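Comparing before (top) with after (bottom), key 1 has risen: its centroid moved up 1.1 px and it shows a larger area. The other keys and the loose things are unmoved.

```bash
python3 -c "
from workcell import workorder;print(workorder.job_done())"
```

```text
the job is handed in; nothing more can be done
None
```

Key 1 (leftmost) was the latched one: after light taps on all four keys from left to right, I pressed it fully home and it sprang out, so all four are now out, nothing else was moved, and the job is handed in.

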